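Open the bottle labeller for unloading

TASK

The bottle lying in the bench labeller has got its label and is to be lifted out by your colleague. First swing the presser arm right up off the bottle so that it stays up; then take the black grip of the neck cup across its release button, squeeze the button in, draw the grip straight out from the tailstock past the first stop to the second stop (all the way out), and keep holding it there: finish while still holding it, because it springs back if let go. Leave the bottle lying on its rollers and do not disturb the small things lying and standing around the labeller.

Things in the scene. Friction and masses are not known exactly. Their poses are not given: they have to be found in the camera images.
- labeller: Grey bench bottle labeller, fixed. Origin on the bench surface, under its middle. Own y is its long axis: drive housing (125 mm high) at the -y end, a bottle lying neck to +y on two rollers, tailstock block, then the black grip outside at the +y end. Own -x is the front (robot side). Base plate 200 mm wide, y -310 to 225 mm, top at 20 mm. A label roll sits at the back, x 155, y -150 mm.
- presser (a joint): Presser arm's hinge, rad: 0 = down, its rubber roller 1 mm above the bottle; grows as the front handle swings up and back; stop at 1.1 (right up). Axis parallel to the labeller's y. Stiff (0.2 N m friction, 2 to 3 N at the handle): it stays where it is left. Starts between 0 and 0.25.
- presser_hinge (a point): Middle of the presser arm's hinge axis, 145 mm above the bench, 80 mm behind (+x of) the bottle's axis. The frame turns with the arm.
- presser_bar (a point): Centre of the presser arm's handle: a black cross bar 34 mm long (along labeller's y), 16 mm thick, on an 8 mm rod from its +x side. In the arm's frame 145 mm from the hinge towards -x and 4 mm above it; 149 mm above the bench when down. Its ends are free and nothing is under it but the base plate: pinch it by its ends from above, or hook it. The 100 mm wide roller yoke begins 40 mm behind it.
- neck_cup (a joint): How far the neck cup's rod and grip are drawn out, m: 0 = in, cup over the bottle's mouth; first stop 0.035 (a latch notch); second stop 0.070 (end of travel). Locked at 0 until the button is squeezed; keep it squeezed to pass the first stop. No latch at the second stop: a spring (2 N in, 4.6 N out) draws it back into the first notch if let go. A dark ring on the rod comes out of the tailstock at each stop.
- grip (a point): Centre of the neck cup's black grip: block 30 mm (labeller's x) by 50 mm (y) by 40 mm high, 84 mm above the bench, only the bench under it; flange 44 mm diameter, 6 mm thick on its outer (+y) end. Drawn out along the labeller's +y. 10 mm inside its inner end stands the tailstock block: 48 mm wide (x), y 145 to 215 mm, top 106 mm above the bench.
- release (a joint): Travel of the release button, m: 0 = out, 0.005 = squeezed fully in. The latch is free beyond about 0.0035. 2 N to start, 6 N fully in; it springs out when let go.
- button_face (a point): Centre of the face of the release button: round, bare metal, 16 mm across, in the middle of the grip's front (-x) side, 7 mm proud (2 mm when fully in). Pressed along the labeller's +x by pinching the grip between the button and its opposite face (37 mm apart, 32 mm when squeezed).
- bottle: The labelled wine bottle lying on the labeller's rollers, loose, 75 mm diameter, 295 mm long; origin at its middle on its axis, 84.4 mm above the bench; its y axis points to the neck. Its mouth sits 8 mm inside the neck cup without touching. Stays where it is.
- label_roll: Bystander: spare roll of labels on a cardboard core, standing on its end in front of the labeller, 90 mm diameter, 60 mm high; origin under its middle.
- corkscrew: Bystander: folded waiter's corkscrew lying in front of the labeller, 126 mm long (its y), 13 mm high; origin under its middle.
- cork: Bystander: loose cork lying near the grip, 24 mm diameter, 45 mm long; origin under its middle.
- glue_jar: Bystander: jar 68 mm diameter, 90 mm high, behind the labeller; origin under its base.
- capsule: Bystander: empty metal bottle capsule standing mouth down in front of the labeller, 35 mm diameter, 60 mm high; origin under its base.

How it is judged (in metres and radians):
On the way, in this order (a step that is already met when the one before it is completed fails the run):
1. the presser arm is swung right up (value of joint presser above 0.85 rad), for 0.2 s.
2. the button is squeezed in and the grip is drawn past the first stop (value of joint release above 0.003 m and value of joint neck_cup above 0.038 m and contact force between the fingers and neck_cup above 2 N), for 0.1 s.
At the end, for the whole second after the job is handed in: the presser arm stands up by itself (beyond 0.85 rad), the neck cup is out at the second stop (within 6 mm of the end of its travel), held there by the fingers (more than 2 N on the grip), and the bottle lies within 15 mm of where it was (value of joint presser above 0.85 rad and value of joint neck_cup above 0.064 m and contact force between the fingers and neck_cup above 2 N and not (contact force between the arm and presser above 0.5 N) and distance of bottle from where it was at the start of the episode below 0.015 m); the arm keeps its last pose, push and grip.
It fails at once if the neck cup was drawn out while the presser arm was still down (value of joint neck_cup above 0.01 m and value of joint presser below 0.6 rad).
It fails at once if the bottle was knocked out of place (distance of bottle from where it was at the start of the episode above 0.025 m).
It fails at once if one of the small things around the labeller was disturbed (distance of any of label_roll, corkscrew, cork, capsule, glue_jar from where it was at the start of the episode above 0.03 m).
It also fails if it takes over 48 s, if anything falls off the work surface, if the arm or the gripper's body presses on something with over 40 N, if the wrist force passes 120 N, or if a joint passes its speed limit or range.

ROBOT

A 7-joint arm with a two-finger parallel gripper is mounted at the origin on the work surface. World frame = base frame: x ahead of the robot, y to its left, z up, the work surface at z = 0. Lengths are in m, angles in degrees, forces in N, time in s.
With the tool pointing down it reaches from about 0.35 to 0.9 m from the base axis. Payload 19.9 kg.
Tool frame: the origin (TCP) lies at the very end of the fingers, on their centre line; the grasp point (between the pads) lies env.hold_point_z behind it (env.hold_point_z is the distance from the TCP to the grasp point, in m); x points along the fingers, z is the direction in which the jaws open and shut, and the axes are right-handed (so a half turn about x gives the same grasp; the last joint's range is limited). The gripper opens to 85 mm and grips with 20 to 120 N. Pads are 22 mm wide; open, the fingers measure 114 mm over their backs; the gripper's body (76 mm by 85 mm) begins 54 mm behind the grasp point. The pads swing forward as they close: fully open they stand 13 mm farther back than shut.
Start: joints at [65.747, 23.915, -0.59, 92.452, 0.269, 63.638, -3.037], TCP at [0.233, -0.58, 0.231] pointing down, gripper open.
Joint ranges: [-161.28, 161.28], [-22.2, 115.67], [-73.04, 71.86], [3.21, 147.25], [-68.34, 248.33], [10.77, 114.83], [-161.83, 161.83]. Speed limits (degrees/s): [108.29, 108.29, 136.94, 136.94, 172.46, 172.46, 172.46].

INTERFACE

Orientations are given as [roll, pitch, yaw] about the fixed x, y, z axes, in that order (R = Rz(yaw) Ry(pitch) Rx(roll)).
In Python, from bench import read_state, snapshot, ticket, env gives the robot as it stands.
- The arm moves only by the shell command python3 -m handwheel 'ROWS'. ROWS is JSON, one flat list of numbers, 7 for each row, row after row: the turn, a rotation vector about the world's x, y, z in degrees, then the shift along the world's x, y, z in mm, then the finger opening in mm, from 0 to 85.4. In form: [rx, ry, rz, dx, dy, dz, fingers, rx, ry, rz, dx, dy, dz, fingers, ...]. A call has 1 to 8 rows; each row is the pose to reach, as a shift and turn from the pose commanded when the call began; what a row does not reach only later rows make up. A row lasts 1/12 s, in which the tool goes at most 41.7 mm and 7.16 degrees, less where a joint would pass 70% of its speed; a pose out of reach is approached as far as the arm can. A call with a gripper value outside its range is refused whole. The fingers move at their own pace and stop on an object; the grip force is fixed at half the most. Time passes only in rows, so rows that repeat a pose let the fingers close. It gives the time, the measured TCP pose, the force and the opening at its end, in the units of the state.
- read_state(): the state, without advancing time (a new reading comes with each control period).
- snapshot(name): name is "scene" or "side" or "wrist"; returns a dict with "image" (480x640x3 uint8, red, green, blue), "depth" (480x640 float32, m along the optical axis (not along the pixel's ray), 0 where there is no reading), "mtx" (3x3 intrinsics, pixels), "cam_to_world" (4x4, takes a point from camera to world coordinates). Camera axes: x right, y down, z forward; pixel columns grow to the right and rows downward; lengths in m; the calibration is good to about 2 mm. The wrist camera is an equidistant fisheye: a pixel r from the principal point sees the ray r / f radians off the axis. A picture is of the moment at which its call begins.
- ticket.close_job(): hands the job in, once; it reports no verdict.
The state is a dict: "t": time; "joints": joint angles; "joint_vel": joint speeds; "joint_torque": joint torques, N m; "position": TCP position; "tcp_rot": TCP orientation; "force": force on the tool from outside, world axes, zero at the start; "ft_torque": the same for the moment, N m; "opening": finger opening in m.
Only numpy, scipy, OpenCV 4.12 (cv2) and the standard library are available. Lean on these libraries where they do the work, as an engineer would, in place of code of your own. Each camera call takes 0.05 s, during which the arm holds its last target. There are 200 camera calls.

## Working session

There is one attempt and no reset: what is moved stays moved. The work goes in short steps, Python scripts to look and compute and a shell command to move; the robot and the scene stay as the last step left them, time stands still between calls to the robot, and variables do not carry over. Pictures are saved under pics/ and viewed, about 8 in all and at most 12, crops included, and the job is handed in when it is done.

```bash
mkdir -p pics; ls
python3 - <<'E'
from bench import read_state, snapshot, env
import cv2,numpy as np
s=read_state();print(s['t'],s['position'],s['tcp_rot'],s['force'],s['opening'],env.hold_point_z)
for n in("scene","side"):
    d=snapshot(n);np.savez(f"pics/{n}0.npz",**d);cv2.imwrite(f"pics/{n}0.png",d["image"][:,:,::-1]);print(n,d["mtx"].tolist(),np.round(d["cam_to_world"],3).tolist())
E
```

```text
pics
0.0 [ 0.2327244  -0.57965993  0.23065186] [-176.08387169   89.92680241  115.79288388] [ 0.05236027  0.10219426 -0.18436744] 0.08537411710623179 0.0187
scene [[445.1869592657011, 0.0, 317.37282876589984], [0.0, 445.1869592657011, 237.54684583746246], [0.0, 0.0, 1.0]] [[-0.17, 0.864, -0.474, 0.895], [0.985, 0.141, -0.095, 0.073], [-0.015, -0.483, -0.875, 0.737], [0.0, 0.0, 0.0, 1.0]]
side [[553.949263902293, 0.0, 308.21576376319257], [0.0, 553.949263902293, 234.54976819600694], [0.0, 0.0, 1.0]] [[-0.891, -0.359, 0.279, 0.298], [-0.455, 0.68, -0.576, 0.497], [0.017, -0.64, -0.768, 0.804], [0.0, 0.0, 0.0, 1.0]]
```

View pics/scene0.png

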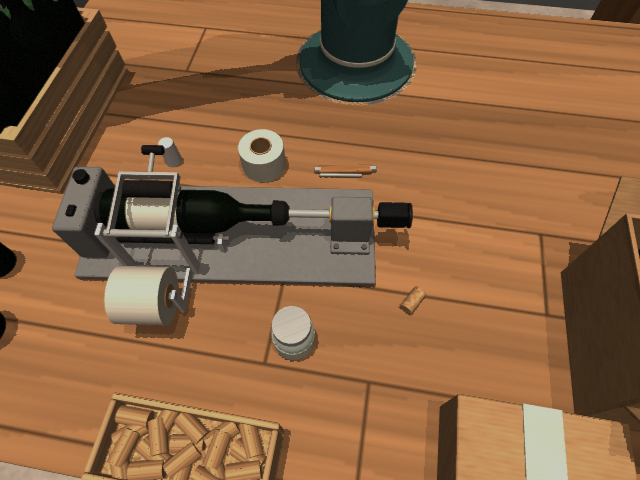

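View pics/side0.png

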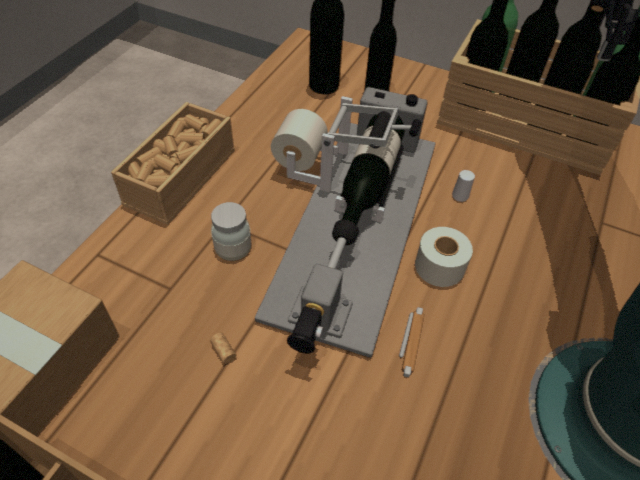

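The scene view shows the labeller with its long axis to the right in the image (about world +y). The presser bar is at (152,150), the grip at (395,215), the capsule at (170,152) and the label roll at (262,155). The side view shows the same: bar at (405,127), grip at (308,328). Next I measure them.

```bash
cat > h.py <<'E'
import numpy as np,cv2
def cloud(d):
    v,u=np.mgrid[:480,:640]; z=d["depth"]; K=d["mtx"]
    p=np.stack([(u-K[0,2])/K[0,0]*z,(v-K[1,2])/K[1,1]*z,z],-1); M=d["cam_to_world"]
    w=p@M[:3,:3].T+M[:3,3]; w[z==0]=np.nan; return w
def ray(d,u,v,h):
    K,M=d["mtx"],d["cam_to_world"]; r=M[:3,:3]@[(u-K[0,2])/K[0,0],(v-K[1,2])/K[1,1],1]
    return M[:3,3]+r*(h-M[2,3])/r[2]
E
python3 - <<'E'
import numpy as np,cv2
from h import *
np.set_printoptions(precision=4,suppress=True)
for n,B in(("scene",dict(bar=(138,140,168,158),grip=(376,198,416,232),cap=(158,136,184,168),roll=(236,128,288,184),cork=(398,284,428,316),screw=(310,160,380,182),jar=(268,303,318,360))),("side",dict(bar=(396,118,424,138),grip=(284,300,326,356),cap=(450,166,478,206)))):
    d=dict(np.load(f"pics/{n}0.npz")); W=cloud(d); im=d["image"].astype(int); hsv=cv2.cvtColor(d["image"],cv2.COLOR_RGB2HSV)
    grey=(hsv[...,1]<60)&(abs(W[...,2]-.02)<.004)
    m=cv2.morphologyEx(grey.astype(np.uint8),cv2.MORPH_OPEN,np.ones((5,5)))
    k,l,st,_=cv2.connectedComponentsWithStats(m); 
    P=W[m>0][:,:2]; P=P[(P[:,0]>.25)&(P[:,0]<.9)]
    r=cv2.minAreaRect((P*1000).astype(np.float32)); print(n,"plate",r, (cv2.boxPoints(r)).tolist())
    for k,(a,b,c,e) in B.items():
        w=W[b:e,a:c]; v=im[b:e,a:c].max(-1)
        q=(w[...,2]>.006)
        if k in("bar","grip"): q&=(v<60)&(w[...,2]>.055)
        Q=w[q]; print(k,len(Q),"min",np.percentile(Q,1,0),"max",np.percentile(Q,99,0),"med",np.median(Q,0))
E
```

```text
scene plate ((518.4891357421875, -168.390380859375), (200.2405548095703, 532.4515380859375), 7.991198539733887) [[382.33013916015625, 81.33135986328125], [456.35205078125, -445.94976806640625], [654.6481323242188, -418.11212158203125], [580.626220703125, 109.16900634765625]]
bar 202 min [ 0.4642 -0.298   0.1656] max [ 0.4794 -0.2658  0.1803] med [ 0.4737 -0.2806  0.1767]
grip 818 min [0.4633 0.0968 0.0685] max [0.4949 0.1514 0.1068] med [0.4878 0.1245 0.1024]
cap 463 min [ 0.3514 -0.3493  0.0065] max [ 0.476  -0.266   0.1792] med [ 0.3732 -0.3269  0.0463]
roll 1975 min [ 0.3036 -0.1873  0.0078] max [ 0.3888 -0.1018  0.0631] med [ 0.3606 -0.1419  0.0585]
cork 383 min [0.575  0.1577 0.009 ] max [0.6202 0.1953 0.026 ] med [0.5998 0.1761 0.0217]
screw 576 min [ 0.3194 -0.0359  0.0062] max [0.355  0.0819 0.015 ] med [0.3381 0.0201 0.0112]
jar 1899 min [ 0.6708 -0.0396  0.0122] max [0.7312 0.0219 0.0926] med [ 0.7082 -0.0076  0.0893]
side plate ((519.3723754882812, -168.74887084960938), (199.41030883789062, 534.828857421875), 7.985546112060547) [[383.48394775390625, 82.22111511230469], [457.78411865234375, -447.4216003417969], [655.2608032226562, -419.7188720703125], [580.9606323242188, 109.92385864257812]]
bar 388 min [ 0.4638 -0.3955  0.0612] max [ 0.5265 -0.2674  0.182 ] med [ 0.4991 -0.3502  0.1123]
grip 1074 min [0.4556 0.0826 0.065 ] max [0.5018 0.153  0.108 ] med [0.4751 0.1336 0.1038]
cap 481 min [ 0.3492 -0.3512  0.0065] max [ 0.3803 -0.3201  0.0624] med [ 0.3641 -0.3271  0.0413]
```

Run:
```python
import numpy as np
from h import *
np.set_printoptions(precision=3,suppress=True)
for n in("scene","side"):
    d=dict(np.load(f"pics/{n}0.npz")); W=cloud(d).reshape(-1,3)
    print(n)
    for y in np.arange(-.75,-.2,.1):
        print(round(y,2),[float(np.round(np.nanmax(np.r_[-1,W[(W[:,0]>x)&(W[:,0]<=x+.1)&(W[:,1]>y)&(W[:,1]<=y+.1),2]]),2)) for x in np.arange(.1,.7,.1)])
```

```text
scene
-0.75 [-1.0, 0.22, -1.0, 0.03, 0.0, -1.0]
-0.65 [0.23, 0.27, 0.21, 0.22, 0.01, 0.05]
-0.55 [0.2, 0.25, 0.16, 0.21, 0.0, 0.05]
-0.45 [0.0, 0.0, 0.06, 0.13, 0.14, 0.13]
-0.35 [0.0, 0.0, 0.06, 0.18, 0.17, 0.16]
-0.25 [0.0, 0.0, 0.06, 0.12, 0.17, 0.16]
side
-0.75 [0.29, 0.28, 0.27, 0.25, 0.01, 0.01]
-0.65 [0.31, 0.35, 0.24, 0.29, 0.01, 0.24]
-0.55 [0.35, 0.35, 0.17, 0.21, 0.01, 0.15]
-0.45 [0.01, 0.01, 0.06, 0.13, 0.14, 0.13]
-0.35 [0.01, 0.01, 0.06, 0.18, 0.17, 0.16]
-0.25 [0.01, 0.01, 0.07, 0.12, 0.17, 0.16]
```

```bash
python3 -m handwheel '[0,0,0,0,0,35,85, 0,0,0,0,0,70,85, 0,0,0,0,0,100,85, 0,0,-4,15,25,110,85, 0,0,-8,40,55,110,85, 0,0,-11,65,85,110,85, 0,0,-14,90,115,110,85, 0,0,-14,115,145,110,85]'
python3 -m handwheel '[0,0,0,25,30,0,85, 0,0,0,50,60,0,85, 0,0,0,75,90,0,85, 0,0,0,100,120,0,85, 0,0,0,120,145,0,85, 0,0,0,124,153,-20,85, 0,0,0,124,153,-50,85, 0,0,0,124,153,-70,85]'
python3 - <<'E'
from bench import *
import cv2,numpy as np
s=read_state();print(s['t'],s['position'],s['tcp_rot'],s['joints'],s['force'])
n="scene"
d=snapshot(n);cv2.imwrite("pics/scene1.png",d["image"][80:320,40:360][:,:,::-1].repeat(2,0).repeat(2,1))
E
```

```text
t: 0.77
position: [0.3486, -0.4333, 0.3411]
tcp_rot: [-130.4, 90.0, 147.2]
force: [0.4, 0.2, 0.2]
opening: 0.0852
t: 1.43
position: [0.4718, -0.2807, 0.2691]
tcp_rot: [-134.8, 89.9, 143.2]
force: [-0.2, -0.9, -0.9]
opening: 0.0854
1.4333 [ 0.47178488 -0.28073233  0.26913382] [-134.76802367   89.9188668   143.21045945] [ 37.24647582  14.58770905 -11.55172781 100.51327627   3.16590143
  65.29531364 -57.29221256] [-0.20509379 -0.93611372 -0.91956266]
```

View pics/scene1.png

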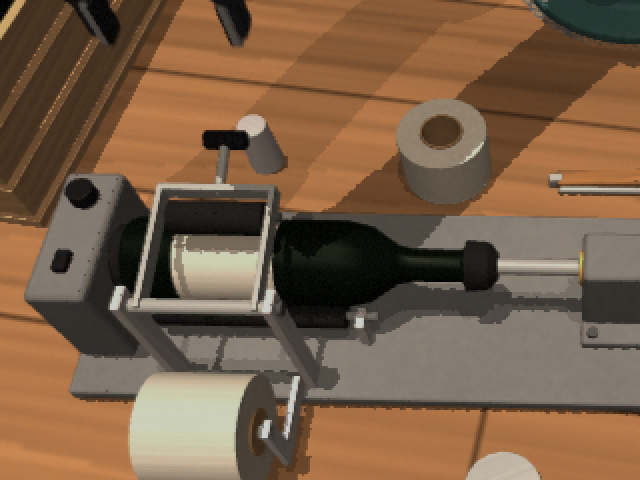

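The finger ends show at about crop (100,40) and (235,40), with the bar at (225,140). I'll check that against the projection before descending.

```bash
python3 - <<'E'
import numpy as np
from h import *
d=dict(np.load("pics/scene0.npz"));M=np.linalg.inv(d["cam_to_world"])
for p in([.4718,-.2807,.269],[.4717,-.2815,.173],[.4741,-.2983,.173],[.4693,-.2647,.173]):
    q=d["mtx"]@(M[:3,:3]@p+M[:3,3]); q=q[:2]/q[2]; print((q-[40,80])*2)
E
python3 -m handwheel '[0,0,0,0,-1,-30,85, 0,0,0,0,-1,-60,85, 0,0,0,0,-1,-90,85, 0,0,0,0,-1,-113,85, 0,0,0,0,-1,-113,85]'
python3 - <<'E'
from bench import *
import cv2,numpy as np
d=snapshot("scene");a=d["image"][100:220,70:230]
e=snapshot("wrist")["image"]
cv2.imwrite("pics/s2.png",np.hstack([cv2.resize(a,(400,300)),cv2.resize(e,(400,300))])[:,:,::-1])
E
```

```text
[182.2133576   52.94069671]
[226.06996654 139.67972416]
[205.55579638 139.41923489]
[246.60990054 139.94054058]
t: 1.9
position: [0.47, -0.2822, 0.1547]
tcp_rot: [-128.7, 89.6, 149.2]
force: [-0.9, 0.6, -0.6]
opening: 0.0853
```

View pics/s2.png

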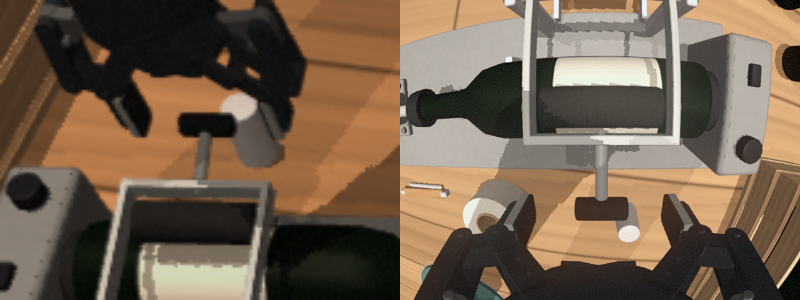

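The bar sits centred between the pads: in the wrist view it is at (601,208), with fingers at 520 and 680. Closing now.

```bash
python3 -m handwheel '[0,0,0,1,0,2,26, 0,0,0,1,0,2,26, 0,0,0,1,0,2,26, 0,0,0,1,0,2,26, 0,0,0,1,0,2,26, 0,0,0,1,0,2,26, 0,0,0,1,0,2,26, 0,0,0,1,0,2,26]'
```

```text
t: 2.67
position: [0.4731, -0.2842, 0.161]
tcp_rot: [30.1, 89.9, -52.1]
force: [1.3, -6.7, 0.1]
opening: 0.0326
```

```bash
python3 -m handwheel '[0,0,0,4,1,16,26, 0,0,0,10,1,32,26, 0,0,0,17,2,46,26, 0,0,0,25,4,57,26, 0,0,0,34,5,69,26, 0,0,0,44,6,79,26, 0,0,0,55,8,88,26, 0,0,0,67,9,96,26]'
python3 -m handwheel '[0,0,0,6,1,4,26, 0,0,0,6,1,4,26, 0,0,0,6,1,4,26]'
python3 - <<'E'
from bench import *
import cv2,numpy as np
d=snapshot("scene");a=d["image"][60:300,60:380]
e=snapshot("side")["image"][40:280,240:560]
cv2.imwrite("pics/s3.png",np.hstack([cv2.resize(a,(400,300)),cv2.resize(e,(400,300))])[:,:,::-1])
E
```

```text
t: 3.33
position: [0.5396, -0.2749, 0.2566]
tcp_rot: [-48.1, 89.9, -130.3]
force: [2.9, -3.6, -12.6]
opening: 0.0322
t: 3.58
position: [0.5459, -0.274, 0.2601]
tcp_rot: [-18.3, 89.9, -100.5]
force: [2.9, -7.1, -8.8]
opening: 0.0321
```

View pics/s3.png

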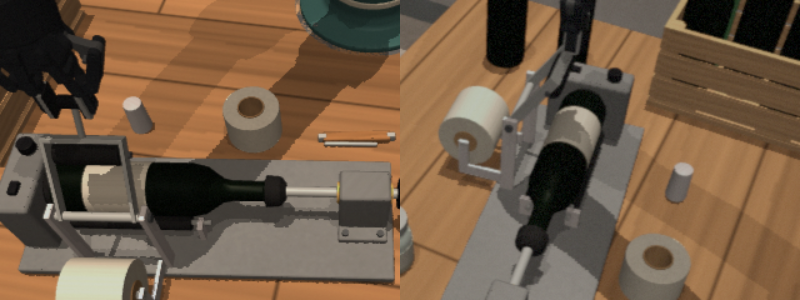

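The arm stands up in both views, the bottle lies in place and the bystanders are untouched. I'll release, retreat upward and go to the grip.

```bash
python3 -m handwheel '[0,0,0,0,0,0,85, 0,0,0,0,0,0,85, 0,0,0,0,0,0,85, 0,0,0,0,0,0,85, 0,0,0,0,0,0,85, 0,0,0,0,0,25,85, 0,0,0,0,0,55,85, 0,0,0,0,0,85,85]'
python3 -m handwheel '[0,0,6,-4,20,0,85, 0,0,12,-10,50,0,85, 0,0,18,-16,80,0,85, 0,0,24,-22,110,0,85, 0,0,30,-28,140,0,85, 0,0,36,-34,170,0,85, 0,0,42,-40,200,0,85, 0,0,48,-46,230,0,85]'
python3 -m handwheel '[0,0,6,-4,30,0,85, 0,0,12,-8,60,0,85, 0,0,18,-12,90,0,85, 0,0,24,-16,120,0,85, 0,0,30,-18,150,0,85, 0,0,36,-20,165,0,85, 0,0,42,-20,165,0,85, 0,0,42,-20,165,0,85]'
python3 - <<'E'
from bench import *
import cv2,numpy as np
from h import *
from scipy.spatial.transform import Rotation as R
np.set_printoptions(precision=4,suppress=True)
s=read_state();print(s['position'],s['joints']);print(R.from_euler('xyz',s['tcp_rot'],degrees=True).as_matrix())
d=snapshot("side");W=cloud(d);im=d["image"].max(-1)
g=(W[...,2]>.06)&(W[...,2]<.12)&(im<70)&(W[...,1]>.085)&(W[...,1]<.17)&(abs(W[...,0]-.48)<.05)
Q=W[g];print(len(Q),np.percentile(Q,1,0),np.percentile(Q,99,0)); T=Q[Q[:,2]>.1];print(np.percentile(T,2,0),np.percentile(T,98,0))
e=snapshot("scene")["image"]
cv2.imwrite("pics/s4.png",np.hstack([cv2.resize(e,(400,300)),cv2.resize(d["image"],(400,300))])[:,:,::-1])
E
```

```text
t: 4.35
position: [0.5455, -0.2728, 0.3462]
tcp_rot: [-130.9, 89.9, 147.0]
force: [0.0, 1.1, 1.0]
opening: 0.0848
t: 5.02
position: [0.4993, -0.0416, 0.3455]
tcp_rot: [-17.7, 90.0, -51.5]
force: [1.1, 0.6, 0.4]
opening: 0.0853
t: 5.68
position: [0.4796, 0.123, 0.3454]
tcp_rot: [-0.4, 90.0, 8.0]
force: [0.4, 0.1, -0.1]
opening: 0.0848
[0.4796 0.123  0.3454] [ 15.8409   7.1426 -36.8387 100.7105   4.4586  73.6025 -13.7389]
[[ 0.0001 -0.1445  0.9895]
 [ 0.      0.9895  0.1445]
 [-1.     -0.      0.0001]]
1069 [0.4552 0.0867 0.0688] [0.5028 0.1526 0.1077]
[0.4617 0.0972 0.1006] [0.4937 0.151  0.1076]
```

View pics/s4.png

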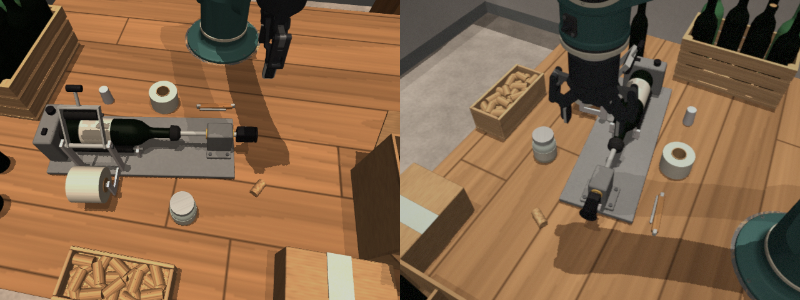

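The presser stays up with nothing touching it. The jaws are aligned with the labeller's x (8.3°), and the grip is centred at about (0.478, 0.121). Descending.

```bash
python3 -m handwheel '[0,0,0,-1,-1,-40,85, 0,0,0,-3,-2,-80,85, 0,0,0,-3,-2,-120,85, 0,0,0,-3,-2,-155,85, 0,0,0,-3,-2,-185,85, 0,0,0,-3,-2,-205,85, 0,0,0,-3,-2,-220,85, 0,0,0,-3,-2,-220,85]'
python3 -m handwheel '[0,0,0,0,0,-15,85, 0,0,0,0,0,-30,85, 0,0,0,0,0,-45,85, 0,0,0,0,0,-60,85, 0,0,0,0,0,-60,85]'
python3 - <<'E'
from bench import *
import cv2,numpy as np
d=snapshot("side")["image"][240:420,200:440]
e=snapshot("wrist")["image"]
cv2.imwrite("pics/s5.png",np.hstack([cv2.resize(d,(400,300)),cv2.resize(e,(400,300))])[:,:,::-1])
E
```

```text
t: 6.45
position: [0.4756, 0.1189, 0.1227]
tcp_rot: [-177.6, 89.8, -169.9]
force: [-0.4, -0.6, -0.6]
opening: 0.0851
t: 6.87
position: [0.4764, 0.1192, 0.0642]
tcp_rot: [-167.3, 89.9, -159.6]
force: [-0.7, -0.1, -0.4]
opening: 0.0851
```

View pics/s5.png

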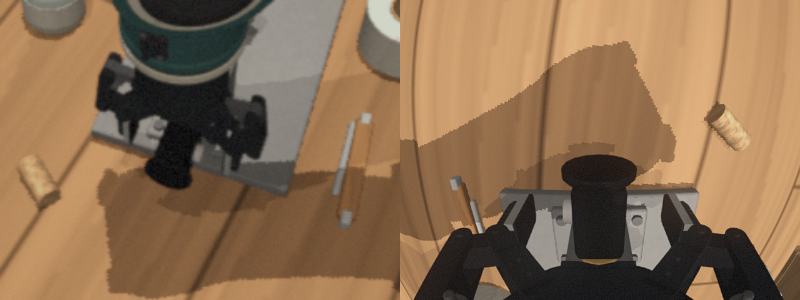

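The wrist view shows the grip at (600,220), centred between the pads at 520 and 680, with the button at (565,213) level with the pads. Closing.

```bash
python3 -m handwheel '[0,0,0,1,2,1,22, 0,0,0,1,2,1,22, 0,0,0,1,2,1,22, 0,0,0,1,2,1,22, 0,0,0,1,2,1,22, 0,0,0,1,2,1,22, 0,0,0,1,2,1,22, 0,0,0,1,2,1,22]'
```

```text
t: 7.63
position: [0.4763, 0.1217, 0.0667]
tcp_rot: [-157.2, 89.8, -149.3]
force: [-15.4, -3.5, 25.1]
opening: 0.0306
```

The opening of 30.6 mm means the button is squeezed. I'll relieve the side load and draw out slowly.

```bash
python3 -m handwheel '[0,0,0,-1,0,1,22, 0,0,0,-1,0,2,22, 0,0,0,-1.5,4,2,22, 0,0,0,-2,8,2,22, 0,0,0,-3,14,2,22, 0,0,0,-4,20,2,22]'
```

```text
t: 8.13
position: [0.4735, 0.1409, 0.0673]
tcp_rot: [-155.5, 89.9, -147.7]
force: [10.3, -3.4, -25.0]
opening: 0.0303
```

```bash
python3 -m handwheel '[0,0,0,0,6,-0.5,22, 0,0,0,-0.5,12,-1,22, 0,0,0,-1.5,18,-1,22, 0,0,0,-2.5,24,-1,22, 0,0,0,-3.5,30,-1,22, 0,0,0,-4,34,-1,22, 0,0,0,-4.5,38,-1,22, 0,0,0,-5,42,-1,22]'
python3 -m handwheel '[0,0,0,-0.5,3,0,22, 0,0,0,-0.5,5,0,22, 0,0,0,-1,7,0,22]'
python3 - <<'E'
from bench import *
import cv2,numpy as np
d=snapshot("side")["image"][220:430,170:450]
e=snapshot("wrist")["image"]
cv2.imwrite("pics/s6.png",np.hstack([cv2.resize(d,(400,300)),cv2.resize(e,(400,300))])[:,:,::-1])
E
```

```text
t: 8.8
position: [0.4677, 0.1832, 0.0671]
tcp_rot: [-147.5, 89.8, -139.6]
force: [-8.4, -6.8, 8.1]
opening: 0.0301
t: 9.05
position: [0.4667, 0.1901, 0.0671]
tcp_rot: [-148.1, 89.8, -140.3]
force: [-5.5, -6.6, 5.7]
opening: 0.0304
```

View pics/s6.png

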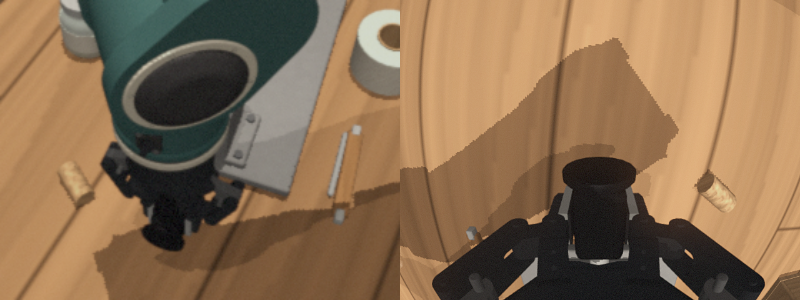

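The grip came along without slipping: the flange is still at (600,170) in the wrist view, as before the draw. The draw is about 69 mm. I'll nudge on to feel the end stop.

```bash
python3 -m handwheel '[0,0,0,0,1,0,22, 0,0,0,-0.3,2,0,22, 0,0,0,-0.3,2,0,22, 0,0,0,-0.3,2,0,22]'
python3 - <<'E'
from bench import *
import cv2,numpy as np
from h import *
np.set_printoptions(precision=4,suppress=True)
d=snapshot("scene");W=cloud(d);im=d["image"]
g=(W[...,2]>.06)&(W[...,2]<.12)&(im.max(-1)<70)&(W[...,1]>.14)&(W[...,1]<.25)&(abs(W[...,0]-.47)<.03)
Q=W[g];print(len(Q),np.percentile(Q,99,0))
cv2.imwrite("pics/s7.png",np.hstack([cv2.resize(im,(400,300)),cv2.resize(im[165:285,310:470],(400,300))])[:,:,::-1])
E
```

```text
t: 9.48
position: [0.4666, 0.1911, 0.0671]
tcp_rot: [-137.0, 89.8, -129.2]
force: [-5.5, -11.6, 9.8]
opening: 0.03
434 [0.4961 0.2204 0.1191]
```

View pics/s7.png

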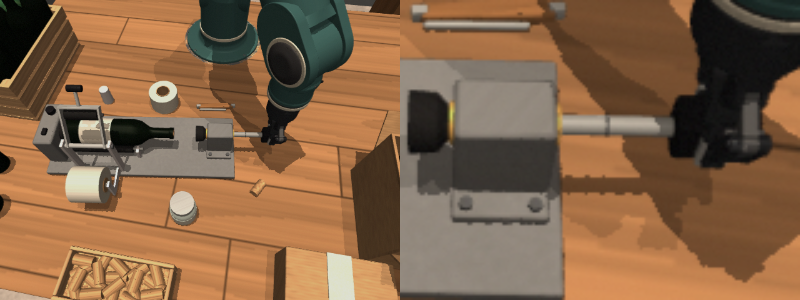

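The cup is drawn right up to the tailstock and the y force rose when I nudged on, so it is at the second stop. The presser is up, the bottle in place and the bystanders are where they were. Handing in while still holding.

Run:
```python
from bench import *
ticket.close_job(); s=read_state();print(s['t'],s['position'],s['force'],s['opening'])
```

```text
the job is handed in; nothing more can be done
the job is handed in; nothing more can be done
```

The job is handed in with the presser arm up and the gripper still holding the neck cup out at the second stop. No verdict was reported.

- **Presser arm:** I pinched the bar by its ends, swung it up to about 1.05 rad by my path and let go. The pictures afterwards show it standing up by itself, well clear of the arm.
- **Neck cup:** I took the grip across the button; the opening of about 30 mm means the button is squeezed fully in. I then drew it about 70 mm along the labeller's axis. The last nudge raised the pull from 6.6 to 11.6 N with only 1 mm more movement. The last picture shows the cup against the tailstock, and the flange is about 69 mm from where it started.
- **Surroundings:** In the last picture the bottle, label roll, corkscrew, cork, capsule and jar look unmoved; I judged this by eye and did not re-measure them.

**Limits of these checks:**
- Closing on the grip, and the first part of the draw, put up to about 25 N of vertical force on the wrist. I eased this off while drawing.
- The state could not be read after handing in, so my last readings are from t = 9.48 s, just before it.

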